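# Turn a vacuum cleaner's suction dial up one click and switch it on

### The job

Turn the vacuum cleaner's suction up by one click from where it stands: stroke the big knurled dial clockwise (seen from above) with a fingertip until it clicks into the next setting, not two. Then press the power pedal, the one to the dial's left as you stand behind the cleaner (it bears a round ring), fully down and let it come up again. Use only the fingers: leave the ribbed cord-rewind pedal on the dial's right unpressed, do not shove or lift the cleaner, and leave the things on and beside it where they are.

Things in the scene. Friction and masses are not known exactly. Their poses are not given: they have to be found in the camera images.
- vacuum: White canister vacuum cleaner, about 5 kg, loose, about 415 x 306 x 216 mm (handle to 242 mm at x +30). Origin: centre of its underside; x to its front (hose port, away from the robot), y to its left, z up. Control deck: rear part nearer the robot, x -185 to -30 mm, panel 168 mm up; the taller front begins at x -22. Dial axis at x -100, y 0; pedals at x -100, y +90 (power) and -90 mm (rewind).
- dial (a joint): Angle of the suction dial, rad, growing clockwise seen from above. Three detents 0.70 rad apart: 0 low, 0.70 medium, 1.40 high; sprung stops just beyond the ends. It starts at low or medium. A sprung detent pulls it into the nearest setting when let go: it clicks over past half way (0.35, 1.05). Turning takes at most 0.13 N m.
- dial_center (a point): Centre of the dial's flat top, on its vertical axis, 188 mm above the table. The dial is a black rubberised disc with a knurled rim, 96 mm across, 16 mm thick, too wide to span with the gripper; it is turned by friction: a fingertip pressed on its top well off the axis (or against its rim) and moved round. It does not give downwards. The point's frame turns with the dial.
- dial_pointer (a point): Middle of the white pointer line on the dial's top, 38 mm from the axis. At low it points 40 degrees left of the cleaner's forward direction, at the smallest of three white dots on the panel; at medium straight forward, at the middle dot; at high 40 degrees right, at the largest.
- power_pedal (a joint): How far the power pedal is pressed, m: 0 up, 0.006 fully down. It springs back up when let go; it starts to move at about 2 N and is fully down at 7 N.
- power_pedal_top (a point): Centre of the power pedal's top, 182 mm above the table when up, to the left (+y of the cleaner) of the dial. The pedal is a black plate 80 mm (along the cleaner) x 55 mm with a round ring mark.
- rewind_pedal (a joint): How far the cord-rewind pedal is pressed, m: 0 up, 0.006 fully down. Same spring. To be left alone.
- rewind_pedal_top (a point): Centre of the rewind pedal's top, 182 mm above the table, to the right (-y of the cleaner) of the dial; same size as the power pedal, with three cross ribs.
- nozzle: Bystander, loose: flat upholstery nozzle, 62 x 115 x 35 mm, lying on the cleaner's bag lid. Origin: centre of its underside.
- filter: Bystander, loose: ribbed round filter cartridge, 74 mm across, 88 mm tall, standing on the table close to the left of the cleaner. Origin: centre of its underside.
- torch: Bystander, loose: black torch, 42 mm across, 125 mm tall, standing on its head on the table close to the right of the cleaner. Origin: centre of its underside.
- pot: Bystander, loose: white pot, 110 mm across the rim, 100 mm tall, on the left of the table. Origin: centre of its underside.
- reel: Bystander, loose: fishing reel, about 75 mm wide, 105 mm tall, on the right of the table. Origin: centre of its underside.

How it is judged:
By the outcome, as a careful person would: the job done as asked, in the order asked, and still so for the second after the job is handed in, with the robot touching nothing.
It also fails if it takes over 40 s, if anything falls off the work surface, if the arm or the gripper's body presses on something with over 40 N, if the wrist force passes 120 N, or if a joint passes its speed limit or range.

### The arm

A 6-joint arm with a two-finger parallel gripper is mounted at the origin on the work surface. World frame = base frame: x ahead of the robot, y to its left, z up, the work surface at z = 0. Lengths are in mm, angles in rad, forces in N, time in s.
With the tool pointing down it reaches from about 275 to 750 mm from the base axis. Payload 10.2 kg.
Tool frame: the origin (TCP) lies between the finger pads; the fingertips stand 11 mm ahead of it and the grasp point (between the pads) lies 8 mm behind it; z points along the fingers, y is the line along which they close (so a half turn about z gives the same grasp; the last joint's range is limited). The gripper opens to 85 mm and grips with 20 to 120 N. Pads are 22 mm wide; open, the fingers measure 114 mm over their backs; the gripper's body (76 mm by 85 mm) begins 54 mm behind the grasp point. The pads swing forward as they close: fully open they stand 13 mm farther back than shut.
Start: joints at [-1.353, 0.313, 1.498, -0, 1.331, -0.223], TCP at [223.987, -474.827, 215.994] pointing down, gripper open.
Joint ranges: [-2.94, 2.94], [-0.97, 2.17], [0.19, 2.56], [-1.23, 4.37], [0.02, 3.11], [-2.88, 2.88]. Speed limits (rad/s): [2.39, 2.39, 3.01, 3.14, 3.14, 3.14].

### API

Orientations are given as a unit quaternion [w, x, y, z].
In Python, from rig import sense, eyes, finish_job gives the robot as it stands.
- The arm moves only by the shell command python3 -m jog 'ROWS' [FORCE]. ROWS is JSON, a list of rows, each a list of 7 numbers: the shift along the tool's x, y, z in m, then the turn, a rotation vector about the tool's x, y, z in rad, then the finger opening in m, from 0 to 0.0854. In form: [[dx, dy, dz, rx, ry, rz, gripper], ...]. A call has 1 to 5 rows; each row shifts and turns the commanded pose from where the row before left it, along the tool's axes as they then stand; what a row does not reach is not made up. A row lasts 1/10 s, in which the tool goes at most 50 mm and 8.59 degrees, less where a joint would pass 70% of its speed; a pose out of reach is approached as far as the arm can. A call is refused whole if a number of a shift passes 0.05 or a number of a turn 0.15, either way. A call with a gripper value outside its range is refused whole. The fingers move at their own pace and stop on an object; FORCE is the grip in N (left out, the last holds). Time passes only in rows, so rows that do not move let the fingers close. It gives the time, the measured TCP pose, the force, the opening and the grip force at its end, in the units of the state.
- sense(): the state, without advancing time (a new reading comes with each control period).
- eyes.capture(name): name is "scene" or "top" or "wrist"; returns the picture (420x560x3 uint8, red, green, blue); there is no depth.
- eyes.calibration(name): a dict with "fx", "fy", "cx", "cy" (pixels), "cam_to_world" (4x4, takes a point from camera to world coordinates); the wrist camera has in their place "mount" (4x4, takes a point from camera to tool coordinates, whose origin is the TCP and whose axes are the flange's). Camera axes: x right, y down, z forward; pixel columns grow to the right and rows downward; lengths in mm; the calibration is good to about 2 mm. A picture is of the moment at which its call begins: read the wrist's pose just before it. calibration takes no time and is no camera call.
- finish_job(): hands the job in; it is judged then, once.
The state is a dict: "time_s": time; "joints": joint angles; "dq": joint speeds; "tau": joint torques, N m; "eef_pos": TCP position; "ee_rot": TCP orientation; "force": force on the tool from outside, world axes, zero at the start; "wrist_torque": the same for the moment, N m; "grip_width": opening from 0.0 (shut) to 1.0 (fully open); "grip_force": force on a finger pad.
Only numpy, scipy, OpenCV 4.12 (cv2) and the standard library are available. Lean on these libraries where they do the work, as an engineer would, in place of code of your own. Each camera call takes 0.05 s, during which the arm holds its last target. There are 200 camera calls.

## Working session

There is one attempt and no reset: what is moved stays moved. The work goes in short steps, Python scripts to look and compute and a shell command to move; the robot and the scene stay as the last step left them, time stands still between calls to the robot, and variables do not carry over. Pictures are saved under pics/ and viewed, at most 10 in all, crops included, and the job is handed in when it is done.

```bash
mkdir -p pics; python3 - <<'E'
from rig import sense,eyes
import cv2,json
for n in("scene","top"):
    im=eyes.capture(n)[:,:,::-1]; cv2.imwrite(f"pics/{n}0.png",im); c=eyes.calibration(n); print(n,c)
s=sense(); print(s)
E
```

```text
scene {'fx': 440.31897347486586, 'fy': 440.31897347486586, 'cx': 280.744098321823, 'cy': 218.8071099859043, 'cam_to_world': array([[ 2.76542509e-02,  6.23708052e-01, -7.81168041e-01,
         1.61186129e+03],
       [ 9.99617530e-01, -1.71055038e-02,  2.17300666e-02,
        -4.21333269e+01],
       [ 1.90944677e-04, -7.81470196e-01, -6.23942542e-01,
         9.70420340e+02],
       [ 0.00000000e+00,  0.00000000e+00,  0.00000000e+00,
         1.00000000e+00]])}
top {'fx': 436.40909556889187, 'fy': 436.40909556889187, 'cx': 282.5228168898036, 'cy': 213.70985231982462, 'cam_to_world': array([[ 6.37930606e-03, -9.96819973e-01,  7.94307666e-02,
         5.36939836e+02],
       [-9.99784644e-01, -7.92654545e-03, -1.91790492e-02,
         2.28148320e+01],
       [ 1.97476709e-02, -7.92913117e-02, -9.96655867e-01,
         1.51794217e+03],
       [ 0.00000000e+00,  0.00000000e+00,  0.00000000e+00,
         1.00000000e+00]])}
{'time_s': 0.1, 'joints': array([-1.35339662e+00,  3.13417527e-01,  1.49831571e+00,  1.02467574e-05,
        1.33100209e+00, -2.23386648e-01]), 'dq': array([ 9.18350269e-04, -1.27087131e-03, -1.97104197e-03, -7.16797451e-04,
       -6.57571471e-05, -8.98966009e-05]), 'tau': array([ 2.47824064e-03, -4.12897825e+01, -2.60143340e+01, -2.42811320e-04,
        3.01084030e-03,  2.43204641e-05]), 'eef_pos': array([ 223.93885709, -474.59039625,  215.49738887]), 'ee_rot': array([-5.71318890e-04,  9.75811679e-01,  2.18612080e-01,  6.68634094e-06]), 'force': array([-0.10383517,  0.47441846,  0.64101755]), 'wrist_torque': array([-0.01507963, -0.01906388, -0.01994548]), 'grip_force': 0.0, 'grip_width': 0.9950682120279329}
```

View pics/top0.png

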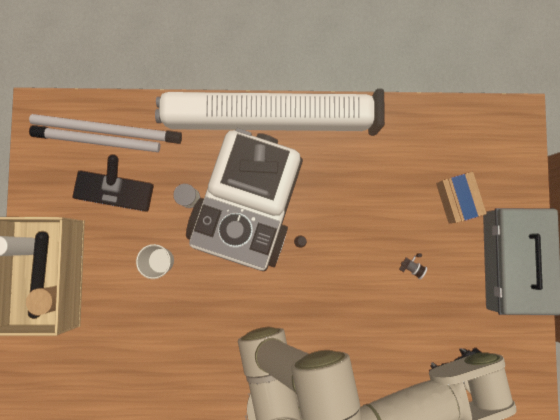

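View pics/scene0.png

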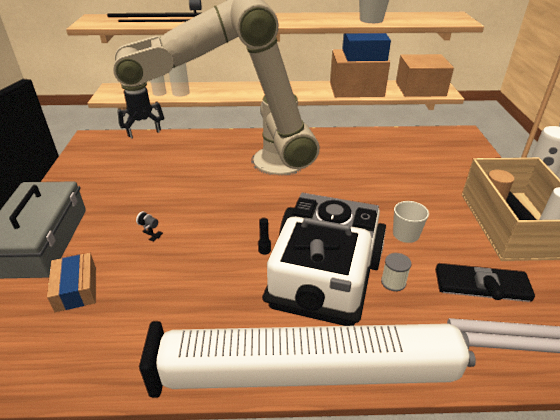

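The top view shows the dial near (235,230), the ring pedal near (207,220), the ribbed pedal near (263,238), and the pointer to the front. I'll enlarge it.

```bash
python3 - <<'E'
import cv2
im=cv2.imread("pics/top0.png")[170:280,175:315]
cv2.imwrite("pics/topc.png",cv2.resize(im,None,fx=5.4,fy=5.4,interpolation=cv2.INTER_CUBIC))
E
```

```text
(no output)
```

View pics/topc.png

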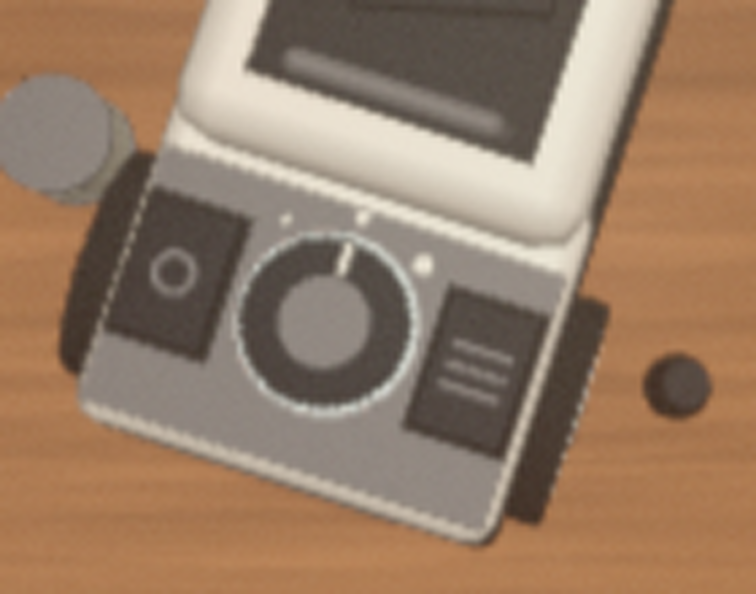

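The crop shows the dial centre at (327,323), the pointer at (345,260) aimed at the middle dot (362,215), so it stands at medium and goes to high. The power ring is at (175,273) and the ribs at (477,372).

```bash
cat > h.py <<'E'
import numpy as np
from rig import sense,eyes
from scipy.spatial.transform import Rotation as R
def px2w(n,u,v,z):
    c=eyes.calibration(n);T=c["cam_to_world"]
    d=T[:3,:3]@[(u-c["cx"])/c["fx"],(v-c["cy"])/c["fy"],1]
    return T[:3,3]+d*(z-T[2,3])/d[2]
def tool(): 
    s=sense();q=s["ee_rot"]; return s["eef_pos"],R.from_quat([q[1],q[2],q[3],q[0]]).as_matrix()
def st():
    s=sense();p,M=tool();print("t",round(s["time_s"],2),"p",p.round(1),"ydir",M[:,1].round(3),"z",M[:,2].round(3),"F",s["force"].round(1),"g",round(s["grip_width"],2))
def to(w):
    p,M=tool(); return (M.T@(np.array(w)-p)).round(1)
E
python3 - <<'E'
from h import *
f=lambda u,v,z:px2w("top",175+(u+.5)/5.4-.5,170+(v+.5)/5.4-.5,z)
d=f(327,323,188);p=f(345,260,188);a=f(175,273,182);b=f(477,372,182)
l=b-a;yaw=np.arctan2(l[0],-l[1])
print("dial",d,"ptr",p,"pow",a,"rew",b,"mid",(a+b)/2,np.linalg.norm(l),"yaw",yaw, np.arctan2(*(p-d)[[1,0]]))
m=f(362,215,168);print(np.arctan2(*(m-d)[[1,0]]),np.linalg.norm(m-d))
st();print(tool()[1]); print(eyes.calibration("wrist"))
E
```

```text
dial [593.87747164 141.07492181 188.        ] ptr [629.53433702 131.46327349 188.        ] pow [621.82804867 227.92335058 182.        ] rew [567.02044111  56.5002005  182.        ] mid [594.42424489 142.21177554 182.        ] 179.97158173195882 yaw -0.3094499805984803 -0.26330125907689395
-0.26861925022718974 68.35711709473195
t 0.1 p [ 223.9 -474.6  215.5] ydir [ 0.427 -0.904 -0.001] z [-0.     0.001 -1.   ] F [-0.1  0.5  0.6] g 1.0
[[ 9.04417517e-01  4.26648449e-01 -2.36745202e-04]
 [ 4.26648434e-01 -9.04416864e-01  1.11792272e-03]
 [ 2.62843641e-04 -1.11207586e-03 -9.99999347e-01]]
{'fx': 344.5672581995398, 'fy': 344.5672581995398, 'cx': 279.32773313223396, 'cy': 210.49882700315106, 'mount': array([[-3.60951179e-04, -9.64815685e-01, -2.62926919e-01,
         6.69351271e+01],
       [ 9.99999885e-01, -4.30911738e-04,  2.08420141e-04,
        -1.35142538e+00],
       [-3.14385316e-04, -2.62926813e-01,  9.64815730e-01,
        -1.58188456e+02],
       [ 0.00000000e+00,  0.00000000e+00,  0.00000000e+00,
         1.00000000e+00]])}
```

```bash
python3 -m jog '[[0,0,-0.04,0,0,0,0],[0.02,-0.015,-0.035,0,0,0,0],[0.034,-0.025,0,0,0,0,0],[0.034,-0.025,0,0,0,0,0],[0.034,-0.025,0,0,0,0,0]]' 40
python3 -m jog '[[0.034,-0.025,0,0,0,0,0],[0.034,-0.025,0,0,0,0,0],[0.034,-0.025,0,0,0,0,0],[0.034,-0.025,0,0,0,0,0],[0.034,-0.025,0,0,0,0,0]]'
python3 -m jog '[[0.034,-0.025,0,0,0,0,0],[0.034,-0.025,0,0,0,0,0],[0.034,-0.025,0,0,0,0,0],[0.034,-0.025,0,0,0,0,0],[0.034,-0.025,0,0,0,0,0]]'
python3 - <<'E'
from h import *
st();print(to([559,138,290]))
E
```

```text
time_s: 0.6
eef_pos: [296.3, -339.8, 290.8]
ee_rot: [-0.0, 0.976, 0.218, -0.0]
force: [0.8, -0.9, -0.7]
grip_width: 0.144
grip_force: 0.0
time_s: 1.1
eef_pos: [396.7, -154.1, 290.9]
ee_rot: [-0.0, 0.976, 0.219, -0.0]
force: [0.4, -0.9, 0.1]
grip_width: -0.004
grip_force: 0.0
time_s: 1.6
eef_pos: [497.2, 31.6, 290.8]
ee_rot: [-0.0, 0.976, 0.219, -0.0]
force: [-0.1, -1.0, 0.4]
grip_width: 0.003
grip_force: 0.0
t 1.6 p [497.2  31.6 290.8] ydir [ 0.427 -0.904 -0.   ] z [-0.  0. -1.] F [-0.1 -1.   0.4] g 0.0
[101.3 -69.8   0.8]
```

```bash
python3 -m jog '[[0.034,-0.024,0,0,0,0,0],[0.034,-0.023,0,0,0,0,0],[0.033,-0.023,0,0,0,0,0],[0,0,0,0,0,0,0],[0,0,0,0,0,0,0]]'
python3 - <<'E'
from h import *
import cv2
p,M=tool()
im=eyes.capture("wrist")[:,:,::-1]
cv2.imwrite("pics/w1.png",im)
# project expected dial centre / points
c=eyes.calibration("wrist");T=np.eye(4);T[:3,:3]=M;T[:3,3]=p;W=np.linalg.inv(T@c["mount"])
for n,w in dict(dial=[594,141.3,188],ptr=[630,130,188],pow=[621.8,227.9,182],rew=[567,56.5,182]).items():
    q=W[:3,:3]@w+W[:3,3];print(n,(q[0]/q[2]*c["fx"]+c["cx"]).round(),(q[1]/q[2]*c["fy"]+c["cy"]).round())
st()
E
```

```text
time_s: 2.1
eef_pos: [558.1, 136.5, 290.2]
ee_rot: [0.0, 0.976, 0.219, -0.001]
force: [-1.4, 0.2, -0.1]
grip_width: -0.0
grip_force: 0.0
dial 296.0 161.0
ptr 331.0 123.0
pow 205.0 74.0
rew 374.0 234.0
t 2.15 p [558.  135.8 290.6] ydir [ 0.427 -0.904 -0.   ] z [-0.001 -0.    -1.   ] F [-1.2  0.3  0.6] g 0.0
```

View pics/w1.png

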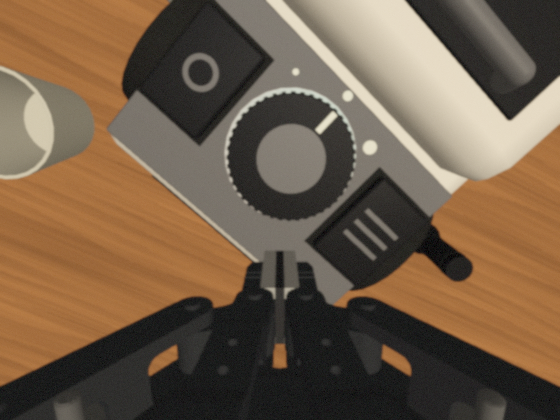

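The wrist view confirms medium: the pointer at (326,123) aims at the middle dot (347,95), and the dial centre at (291,156) is about 4 mm from the prediction. I'll average the two and descend.

```bash
python3 -m jog '[[0.0043,-0.002,0.03,0,0,0,0],[0,0,0.03,0,0,0,0],[0,0,0.02,0,0,0,0],[0,0,0.008,0,0,0,0],[0,0,0,0,0,0,0]]'
python3 -m jog '[[0,0,0.001,0,0,0,0],[0,0,0.001,0,0,0,0],[0,0,0,0,0,0,0]]'
```

```text
time_s: 2.65
eef_pos: [560.9, 139.0, 202.8]
ee_rot: [-0.0, 0.976, 0.218, -0.0]
force: [0.1, 0.2, -0.1]
grip_width: -0.0
grip_force: 0.0
time_s: 2.95
eef_pos: [561.5, 139.8, 201.7]
ee_rot: [0.0, 0.976, 0.219, 0.001]
force: [-0.4, -0.3, -0.4]
grip_width: 0.004
grip_force: 0.0
```

```bash
python3 -m jog '[[0,0,0.001,0,0,0,0],[0,0,0.001,0,0,0,0],[0,0,0,0,0,0,0]]'
python3 -m jog '[[0,0,0.001,0,0,0,0],[0,0,0,0,0,0,0]]'
```

```text
time_s: 3.25
eef_pos: [561.2, 139.9, 198.9]
ee_rot: [-0.0, 0.976, 0.219, -0.0]
force: [0.6, 0.4, -0.5]
grip_width: 0.001
grip_force: 0.0
time_s: 3.45
eef_pos: [561.2, 139.9, 197.8]
ee_rot: [-0.0, 0.976, 0.219, -0.0]
force: [0.3, 0.2, 0.1]
grip_width: 0.0
grip_force: 0.0
```

```bash
python3 -m jog '[[0,0,0.001,0,0,0,0],[0,0,0,0,0,0,0]]'
python3 -m jog '[[0,0,0.001,0,0,0,0],[0,0,0,0,0,0,0]]'
```

```text
time_s: 3.65
eef_pos: [561.2, 139.8, 196.8]
ee_rot: [-0.0, 0.976, 0.219, -0.0]
force: [0.8, -0.1, 0.5]
grip_width: 0.0
grip_force: 0.0
time_s: 3.85
eef_pos: [561.2, 139.9, 195.9]
ee_rot: [-0.0, 0.976, 0.219, -0.0]
force: [-0.6, 0.3, 0.3]
grip_width: 0.001
grip_force: 0.0
```

```bash
python3 -m jog '[[0,0,0.001,0,0,0,0],[0,0,0,0,0,0,0]]'
python3 -c "
from h import *
import cv2
im=eyes.capture('wrist')[:,:,::-1]
cv2.imwrite('pics/w2.png',im)"
```

```text
time_s: 4.05
eef_pos: [561.2, 139.8, 194.8]
ee_rot: [-0.0, 0.976, 0.219, -0.0]
force: [-0.2, 0.0, 0.2]
grip_width: 0.004
grip_force: 0.0
```

View pics/w2.png

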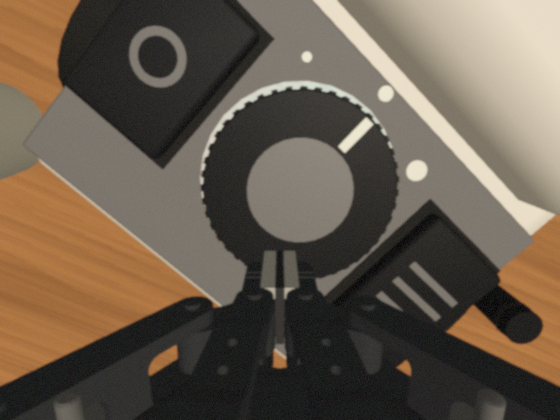

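The fingertip at (280,252) is over the dial's rear part (centre (300,188), radius about 98 px), just not touching yet. I'll keep lowering.

```bash
python3 -m jog '[[0,0,0.001,0,0,0,0],[0,0,0,0,0,0,0]]'
python3 -m jog '[[0,0,0.001,0,0,0,0],[0,0,0,0,0,0,0]]'
```

```text
time_s: 4.3
eef_pos: [561.2, 139.8, 193.8]
ee_rot: [-0.0, 0.976, 0.219, -0.0]
force: [-0.1, -0.2, 0.7]
grip_width: 0.003
grip_force: 0.0
time_s: 4.5
eef_pos: [561.2, 139.8, 192.8]
ee_rot: [-0.0, 0.976, 0.219, -0.0]
force: [-0.3, -0.4, -0.5]
grip_width: 0.002
grip_force: 0.0
```

```bash
for i in 1 ; do python3 -m jog '[[0,0,0.001,0,0,0,0],[0,0,0,0,0,0,0]]'; done
python3 -m jog '[[0,0,0.001,0,0,0,0],[0,0,0,0,0,0,0]]'
python3 - <<'E'
from h import *
import cv2
im=eyes.capture('scene')[:,:,::-1]
cv2.imwrite('pics/s2.png',cv2.resize(im[170:270,260:400],None,fx=5.6,fy=5.6,interpolation=cv2.INTER_CUBIC))
p,M=tool();c=eyes.calibration("scene");W=np.linalg.inv(c["cam_to_world"])
for w in (p+M[:,2]*11,[596,143,188]):
    q=W[:3,:3]@w+W[:3,3];print(((q[0]/q[2]*c["fx"]+c["cx"]-260)*5.6).round(),((q[1]/q[2]*c["fy"]+c["cy"]-170)*5.6).round())
E
```

```text
time_s: 4.7
eef_pos: [561.2, 139.8, 191.9]
ee_rot: [-0.0, 0.976, 0.219, -0.0]
force: [0.2, 0.6, 0.3]
grip_width: -0.001
grip_force: 0.0
time_s: 4.9
eef_pos: [561.2, 139.8, 190.8]
ee_rot: [-0.0, 0.976, 0.219, -0.0]
force: [-0.6, -0.2, 0.1]
grip_width: -0.001
grip_force: 0.0
402.0 197.0
417.0 225.0
```

View pics/s2.png

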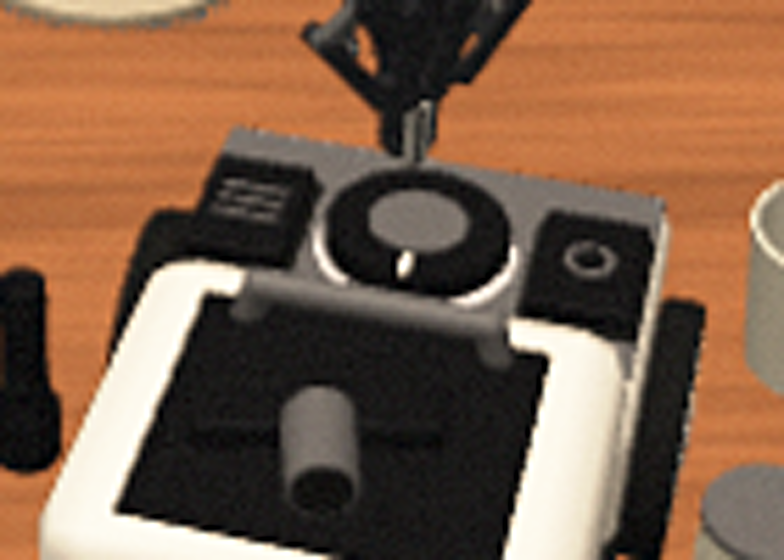

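The scene crop shows the fingertip at (413,160), not overlapping the dial (centre (418,222)), so the tip is still roughly 20-30 mm above it; the fingers seem to reach less far than stated. I'll go on lowering in guarded steps.

```bash
python3 -m jog '[[0,0,0.002,0,0,0,0],[0,0,0.002,0,0,0,0],[0,0,0,0,0,0,0]]' | grep -E "eef|force"
python3 -m jog '[[0,0,0.002,0,0,0,0],[0,0,0.002,0,0,0,0],[0,0,0,0,0,0,0]]'| grep -E "eef|force"
```

```text
eef_pos: [561.1, 139.8, 186.6]
force: [-0.0, 0.4, -0.1]
grip_force: 0.0
eef_pos: [561.2, 139.8, 182.7]
force: [0.9, 0.7, -1.3]
grip_force: 0.0
```

```bash
python3 - <<'E'
from h import *
import cv2
a=eyes.capture('wrist')[:,:,::-1]
b=eyes.capture('scene')[:,:,::-1]
A=cv2.resize(a[100:340,160:440],None,fx=1.42,fy=1.42)
B=cv2.resize(b[180:240,300:370],(398,341),interpolation=cv2.INTER_CUBIC)
cv2.imwrite('pics/w3.png',np.hstack([A[:341],B]))
E
```

```text
(no output)
```

View pics/w3.png

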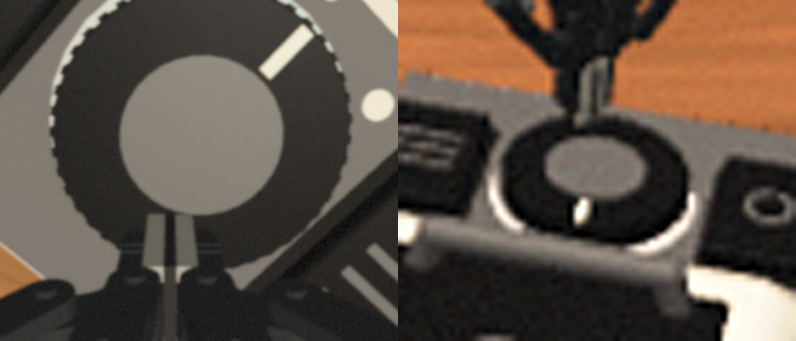

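The tip (wrist crop (170,215)) now overlaps the dial's rear part, and in the scene crop it has just come over the far rim, so it is still above the top. I continue.

```bash
python3 -m jog '[[0,0,0.002,0,0,0,0],[0,0,0.002,0,0,0,0],[0,0,0,0,0,0,0]]' | grep -E "eef|force"
python3 -m jog '[[0,0,0.0015,0,0,0,0],[0,0,0.0015,0,0,0,0],[0,0,0,0,0,0,0]]'| grep -E "eef|force"
```

```text
eef_pos: [561.1, 139.8, 178.6]
force: [-0.3, 1.0, -0.4]
grip_force: 0.0
eef_pos: [561.2, 139.8, 175.7]
force: [0.3, -0.5, -0.1]
grip_force: 0.0
```

```bash
python3 -m jog '[[0,0,0.001,0,0,0,0],[0,0,0.001,0,0,0,0],[0,0,0,0,0,0,0]]' | grep -E "eef|force"
```

```text
eef_pos: [561.2, 139.8, 173.8]
force: [-0.3, 0.4, 0.3]
grip_force: 0.0
```

```bash
python3 -m jog '[[0,0,0.001,0,0,0,0],[0,0,0.001,0,0,0,0],[0,0,0,0,0,0,0]]' | grep -E "eef|force"
python3 -m jog '[[0,0,0.001,0,0,0,0],[0,0,0,0,0,0,0]]'| grep -E "eef|force"
```

```text
eef_pos: [561.3, 139.8, 172.6]
force: [-2.4, -0.8, 5.3]
grip_force: 2.4
eef_pos: [561.4, 139.8, 172.5]
force: [-4.1, -1.0, 11.2]
grip_force: 5.5
```

```bash
python3 -m jog '[[0,0,0.001,0,0,0,0],[0,0,0,0,0,0,0]]' | grep -E "eef|force"
python3 -m jog '[[0,0,0.001,0,0,0,0],[0,0,0,0,0,0,0]]'| grep -E "eef|force"
```

```text
eef_pos: [561.4, 139.8, 172.4]
force: [-6.8, -1.7, 17.5]
grip_force: 8.5
eef_pos: [561.4, 139.8, 172.3]
force: [-10.2, -2.0, 23.5]
grip_force: 11.5
```

Contact at TCP 172.6, about 6 N/mm. I ease off to about 12-15 N and stroke round the axis.

```bash
python3 -m jog '[[0,0,-0.0015,0,0,0,0],[0,0,0,0,0,0,0]]' | grep -E "eef|force"
python3 -m jog '[[0.0013,-0.0032,0,0,0,0.1,0],[0.0013,-0.0032,0,0,0,0.1,0],[0.0013,-0.0032,0,0,0,0.1,0]]'; python3 -c "
from h import *
import cv2
cv2.imwrite('pics/w4.png',eyes.capture('wrist')[:,:,::-1]);st()"
```

```text
eef_pos: [561.4, 139.8, 172.5]
force: [-6.4, -1.3, 14.2]
grip_force: 6.9
time_s: 7.95
eef_pos: [561.7, 149.9, 172.4]
ee_rot: [0.0, 0.998, 0.068, 0.001]
force: [-6.6, -2.6, 13.9]
grip_width: -0.001
grip_force: 7.0
t 8.0 p [561.9 150.5 172.4] ydir [ 0.131 -0.991  0.001] z [ 0.002 -0.    -1.   ] F [-5.9 -0.8 12.7] g 0.0
```

View pics/w4.png

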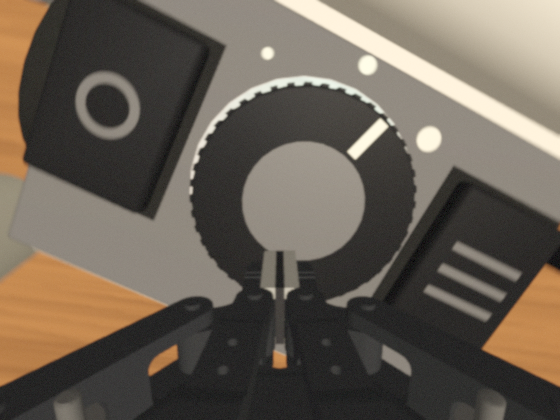

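The pointer (368,139) has left the middle dot (368,65) toward the largest (428,138), so the dial turns with the finger without slipping. I continue to 0.7 rad.

```bash
python3 -m jog '[[0.0013,-0.0032,0,0,0,0.1,0],[0.0013,-0.0032,0,0,0,0.1,0],[0.0013,-0.0032,0,0,0,0.1,0],[0.0013,-0.0032,0,0,0,0.1,0],[0,0,0,0,0,0,0]]'|grep -E "eef|force"; python3 -m jog '[[0,0,-0.003,0,0,0,0],[0,0,-0.01,0,0,0,0],[0,0,-0.03,0,0,0,0],[0,0,-0.04,0,0,0,0],[0,0,-0.03,0,0,0,0]]'; python3 -m jog '[[0,0,0,0,0,0,0],[0,0,0,0,0,0,0]]' >/dev/null;python3 - <<'E'
from h import *
import cv2
cv2.imwrite('pics/w5.png',eyes.capture('wrist')[:,:,::-1]);st()
p,M=tool();c=eyes.calibration("wrist");T=np.eye(4);T[:3,:3]=M;T[:3,3]=p;np.save("T5.npy",T@c["mount"])
E
```

```text
eef_pos: [567.6, 163.1, 172.5]
force: [-3.2, -1.0, 13.1]
grip_force: 6.4
time_s: 9.0
eef_pos: [567.1, 162.8, 286.3]
ee_rot: [-0.0, 0.992, -0.129, 0.001]
force: [-0.2, 0.1, -0.1]
grip_width: -0.007
grip_force: 0.0
t 9.25 p [566.7 162.8 282.6] ydir [-0.256 -0.967  0.001] z [-0.002 -0.    -1.   ] F [0.4 1.1 0.1] g -0.0
```

View pics/w5.png

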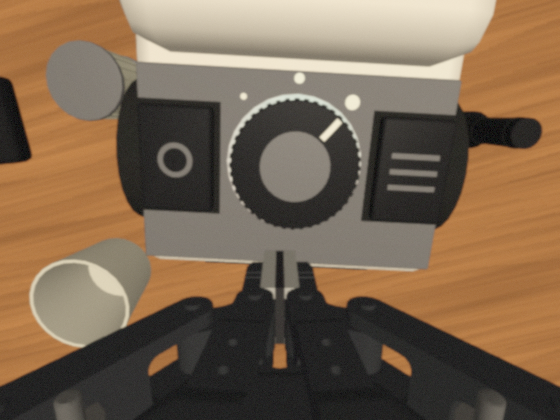

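The pointer (331,130) now aims at the largest dot (352,102), so the dial clicked to high. Power ring at (175,159). Computing the move there.

```bash
python3 - <<'E'
from h import *
c=eyes.calibration("wrist");T=np.load("T5.npy")
def f(u,v,z):
    d=T[:3,:3]@[(u-c["cx"])/c["fx"],(v-c["cy"])/c["fy"],1];return T[:3,3]+d*(z-T[2,3])/d[2]
print("dial",f(295,161.5,188),"pow",f(175,159,182),"rew",f(413,172,182))
w=f(175,159,182)*.5+np.array([621.8,227.9,182])*.5
w=w+np.array([.296,.955,0])*5-np.array([.955,-.296,0])*5
print(w,to([w[0],w[1],220]))
E
```

```text
dial [597.08042804 144.127762   188.        ] pow [621.1175087  230.31525072 182.        ] rew [565.7128208   59.84526576 182.        ]
[618.16375435 235.36262536 182.        ] [ 31.2 -83.4  62.5]
```

```bash
python3 -m jog '[[0.015,-0.042,0,0,0,0,0],[0.016,-0.041,0,0,0,0,0],[0,0,0.04,0,0,0,0],[0,0,0.04,0,0,0,0],[0,0,0.02,0,0,0,0]]'|grep -E "eef|force"
python3 -m jog '[[0,0,0.004,0,0,0,0],[0,0,0,0,0,0,0],[0,0,0,0,0,0,0]]'|grep -E "eef|force"
```

```text
eef_pos: [616.4, 235.0, 177.7]
force: [1.4, -0.4, 0.5]
grip_force: 0.0
eef_pos: [618.7, 235.2, 180.9]
force: [-1.0, -0.4, 0.4]
grip_force: 0.0
```

```bash
python3 -m jog '[[0,0,0.005,0,0,0,0],[0,0,0.005,0,0,0,0],[0,0,0.002,0,0,0,0],[0,0,0,0,0,0,0]]'|grep -E "eef|force"
python3 -m jog '[[0,0,0.002,0,0,0,0],[0,0,0.002,0,0,0,0],[0,0,0.002,0,0,0,0],[0,0,0,0,0,0,0]]'|grep -E "eef|force"
python3 -m jog '[[0,0,0.002,0,0,0,0],[0,0,0,0,0,0,0]]'|grep -E "eef|force"
```

```text
eef_pos: [618.2, 235.1, 167.2]
force: [-0.4, 0.6, -0.7]
grip_force: 0.0
eef_pos: [618.4, 235.2, 161.9]
force: [-0.3, -0.2, 6.2]
grip_force: 2.9
eef_pos: [618.4, 235.2, 160.7]
force: [-3.4, -0.0, 9.6]
grip_force: 4.7
```

Force rises past 7 N; a little more to be sure of the bottom stop, then release.

```bash
python3 -m jog '[[0,0,0.0015,0,0,0,0],[0,0,0,0,0,0,0],[0,0,0,0,0,0,0]]'|grep -E "eef|force"
python3 -m jog '[[0,0,-0.004,0,0,0,0],[0,0,-0.006,0,0,0,0],[0,0,-0.02,0,0,0,0],[0,0,-0.04,0,0,0,0],[0,0,-0.05,0,0,0,0]]'|grep -E "eef|force"
python3 -m jog '[[0,0,0,0,0,0,0],[0,0,0,0,0,0,0]]'|grep -E "eef|force"
python3 - <<'E'
from h import *
import cv2
a=eyes.capture('wrist')[:,:,::-1]
cv2.imwrite('pics/w6.png',a);st()
E
```

```text
eef_pos: [618.5, 235.2, 160.7]
force: [-6.5, -1.1, 16.3]
grip_force: 8.0
eef_pos: [617.5, 235.0, 277.3]
force: [1.1, -0.2, 1.2]
grip_force: 0.0
eef_pos: [618.5, 235.2, 278.5]
force: [0.0, -1.0, -1.2]
grip_force: 0.0
t 12.1 p [618.1 235.  277. ] ydir [-0.256 -0.967  0.001] z [-0.001 -0.    -1.   ] F [ 0.2  0.7 -0.6] g 0.0
```

View pics/w6.png

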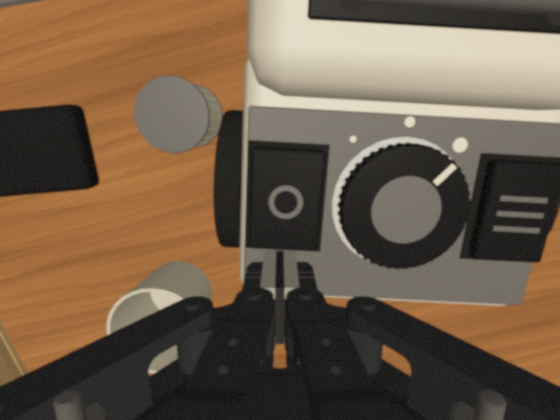

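The pedal bottomed out (TCP held at 160.7 while the force rose to 16 N). The ring pedal at (285,202) is up again, the pointer (445,174) aims at the largest dot (460,145), and the filter and pot stand where they were. I'm handing in.

```bash
python3 -c "
from rig import finish_job
print(finish_job())"
```

```text
the job is handed in; nothing more can be done
None
```

The dial went up one click from medium to high, then the power pedal was pressed fully down and came back up; the rewind pedal was not touched, and the job is handed in at about 12 s of the 40 s allowed.

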